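# Show which sample tube is misfiled and where it belongs

## Task

One blue-capped tube has been filed among the red ones in the black rack: show your colleague by pointing down at its cap from about 2 cm above it and holding there for about two seconds, then show where it belongs by pointing down at the empty place in the white rack, fingertips about 2 cm above the level of the caps beside it, again for about two seconds, and finish with the hand drawn up about 10 cm clear. Touch nothing and leave every tube standing where it is. Come down on each from well above and go back up before moving across, so that you never point at any other tube.

Things in the scene. Friction and masses are not known exactly. Their poses are not given: they have to be found in the camera images.
- black_rack: black plastic single-row tube rack with six places, 162 mm long, 44 mm wide over its foot, 75 mm tall, standing fixed on the bench. Origin: centre of its underside; y runs along the row, z up. The places stand 24 mm apart along y, centre to centre. It is the rack for red-capped tubes and all six places are filled.
- white_rack: white plastic tube rack of the same size and make, fixed on the bench: the rack for blue-capped tubes. Five of its six places are filled, one (any of the six) is empty. Same axes as the black rack. The two racks may stand either way round, left or right.
- stray_cap (a point): closed sample tube, 16 mm diameter, 104 mm tall over its blue cap (cap 18 mm across, 20 mm tall). This point is the centre of the cap's flat top, 110 mm above the table. It is the one blue-capped tube that stands among red ones in the black rack, in any of its six places. The tubes stand loose in the racks.
- vacant_place (a point): the empty place of the white rack: a point on the upright centre line of the empty place, level with the rack's upper edge, 75 mm above the table. The tube caps beside it stand 35 mm higher than this point, and their sides are 15 mm from its centre line.
- red1_cap (a point): closed sample tube, 16 mm diameter, 104 mm tall over its red cap (cap 18 mm across, 20 mm tall). This point is the centre of the cap's flat top, 110 mm above the table. One of five, in the black rack.
- red2_cap (a point): closed sample tube, 16 mm diameter, 104 mm tall over its red cap (cap 18 mm across, 20 mm tall). This point is the centre of the cap's flat top, 110 mm above the table. One of five, in the black rack.
- red3_cap (a point): closed sample tube, 16 mm diameter, 104 mm tall over its red cap (cap 18 mm across, 20 mm tall). This point is the centre of the cap's flat top, 110 mm above the table. One of five, in the black rack.
- red4_cap (a point): closed sample tube, 16 mm diameter, 104 mm tall over its red cap (cap 18 mm across, 20 mm tall). This point is the centre of the cap's flat top, 110 mm above the table. One of five, in the black rack.
- red5_cap (a point): closed sample tube, 16 mm diameter, 104 mm tall over its red cap (cap 18 mm across, 20 mm tall). This point is the centre of the cap's flat top, 110 mm above the table. One of five, in the black rack.
- blue1_cap (a point): closed sample tube, 16 mm diameter, 104 mm tall over its blue cap (cap 18 mm across, 20 mm tall). This point is the centre of the cap's flat top, 110 mm above the table. One of five that are where they belong, in the white rack.
- blue2_cap (a point): closed sample tube, 16 mm diameter, 104 mm tall over its blue cap (cap 18 mm across, 20 mm tall). This point is the centre of the cap's flat top, 110 mm above the table. One of five that are where they belong, in the white rack.
- blue3_cap (a point): closed sample tube, 16 mm diameter, 104 mm tall over its blue cap (cap 18 mm across, 20 mm tall). This point is the centre of the cap's flat top, 110 mm above the table. One of five that are where they belong, in the white rack.
- blue4_cap (a point): closed sample tube, 16 mm diameter, 104 mm tall over its blue cap (cap 18 mm across, 20 mm tall). This point is the centre of the cap's flat top, 110 mm above the table. One of five that are where they belong, in the white rack.
- blue5_cap (a point): closed sample tube, 16 mm diameter, 104 mm tall over its blue cap (cap 18 mm across, 20 mm tall). This point is the centre of the cap's flat top, 110 mm above the table. One of five that are where they belong, in the white rack.
- specimen_cup: closed specimen cup, pale, with an orange lid, 66 mm across, 70 mm tall; origin at the centre of its underside. Leave alone.
- highlighter: flat yellow marker pen with black cap lying on the bench, about 123 x 20 x 18 mm, along its x; origin on its underside. Leave alone.
- label_roll: roll of white labels lying flat, 68 mm across, 26 mm tall; origin at the centre of its underside. Leave alone.
Not all that is in view belongs to the job. Leave any green look-alike of the part that bears blue1_cap alone.

How it is judged:
By the outcome, as a careful person would: the job done as asked, in the order asked, and still so for the second after the job is handed in, with the robot touching nothing.
It also fails if it takes over 48 s, if anything falls off the work surface, if the arm or the gripper's body presses on something with over 40 N, if the wrist force passes 120 N, or if a joint passes its speed limit or range.

## Robot

A 6-joint arm with a two-finger parallel gripper is mounted at the origin on the work surface. World frame = base frame: x ahead of the robot, y to its left, z up, the work surface at z = 0. Lengths are in mm, angles in rad, forces in N, time in s.
With the tool pointing down it reaches from about 275 to 750 mm from the base axis. Payload 10.2 kg.
Tool frame: the origin (TCP) lies between the finger pads; the fingertips stand 11 mm ahead of it and the grasp point (between the pads) lies 8 mm behind it (ctrl.tip_extent is the distance from the TCP to the fingertips, in mm); z points along the fingers, y is the direction in which the jaws open and shut (so a half turn about z gives the same grasp; the last joint's range is limited). The gripper opens to 85 mm and grips with 20 to 120 N. Pads are 22 mm wide; open, the fingers measure 114 mm over their backs; the gripper's body (76 mm by 85 mm) begins 54 mm behind the grasp point. The pads swing forward as they close: fully open they stand 13 mm farther back than shut.
Start: joints at [-1.508, 0.313, 1.498, -0, 1.331, -0.223], TCP at [147.998, -503.714, 242.294] pointing down, gripper open.
Joint ranges: [-2.94, 2.94], [-0.97, 2.17], [0.19, 2.56], [-1.23, 4.37], [0.02, 3.11], [-2.88, 2.88]. Speed limits (rad/s): [2.39, 2.39, 3.01, 3.14, 3.14, 3.14].

## Interface

Orientations are given as a unit quaternion [w, x, y, z].
In Python, from rig import ctrl gives the robot as it stands.
- The arm moves only by the tool apply_moves, never from a script. Its argument "commands" is a list of rows, each a list of 5 numbers: the finger opening in cm, from 0 to 8.54, then the shift along the tool's x, y, z in cm, then the turn about the tool's z in rad. In form: [[jaw, dx, dy, dz, roll], ...]. A call has 1 to 12 rows; each row shifts and turns the commanded pose from where the row before left it, along the tool's axes as they then stand; what a row does not reach is not made up. A row lasts 1/12 s, in which the tool goes at most 41.7 mm and 7.16 degrees, less where a joint would pass 70% of its speed; a pose out of reach is approached as far as the arm can. A call with a gripper value outside its range is refused whole. The fingers move at their own pace and stop on an object; "squeeze" is the grip in N (left out, the last holds). Time passes only in rows, so rows that do not move let the fingers close. It gives the time, the measured TCP pose, the force and the opening at its end, in the units of the state.
- ctrl.sense(): the state, without advancing time (a new reading comes with each control period).
- ctrl.capture(name): name is "side" or "top" or "wrist"; returns the picture (420x560x3 uint8, red, green, blue); there is no depth.
- ctrl.camera_info(name): a dict with "fov_y" (degrees; the focal length in pixels is half the picture's height over the tangent of half this angle, whatever the lens; pixels are square), "cx", "cy" (the principal point, pixels), "camera_from_world" (4x4, takes a point from world to camera coordinates). Camera axes: x right, y down, z forward; pixel columns grow to the right and rows downward; lengths in mm; the calibration is good to about 2 mm. The wrist camera is an equidistant fisheye: a pixel r from the principal point sees the ray r / f radians off the axis. A picture is of the moment at which its call begins: read the wrist's pose just before it. camera_info takes no time and is no camera call; for the wrist camera it gives the pose at the moment of the call.
- ctrl.finish_job(): hands the job in, once; it reports no verdict.
The state is a dict: "time_s": time; "joints": joint angles; "dq": joint speeds; "tau": joint torques, N m; "eef_pos": TCP position; "ee_rot": TCP orientation; "force": force on the tool from outside, world axes, zero at the start; "wrist_torque": the same for the moment, N m; "grip_width": opening from 0.0 (shut) to 1.0 (fully open).
Only numpy, scipy, OpenCV 4.12 (cv2) and the standard library are available. Lean on these libraries where they do the work, as an engineer would, in place of code of your own. Each camera call takes 0.05 s, during which the arm holds its last target.

## Working session

There is one attempt and no reset: what is moved stays moved. The work goes in short steps, Python scripts to look and compute and a tool call to move; the robot and the scene stay as the last step left them, time stands still between calls to the robot, and variables do not carry over. Pictures are saved under pics/ and viewed, and the job is handed in when it is done.

Besides the shell and the picture viewer there is one more tool, called after "Call:" by a JSON object that holds its "method" and its "body". apply_moves: Moves the arm, as the interface text tells. Its arguments: {"type":"object","properties":{"commands":{"type":"array"},"squeeze":{"type":"number"}},"required":["commands"]}

```bash
mkdir -p pics; ls
python3 - <<'E'
from rig import ctrl
import cv2, numpy as np
np.set_printoptions(precision=4,suppress=True)
print(ctrl.sense(), ctrl.tip_extent)
for n in ("side","top"):
    im=ctrl.capture(n); cv2.imwrite(f"pics/{n}0.png",im[:,:,::-1]); print(n,ctrl.camera_info(n))
E
```

```text
pics
{'time_s': 0.0, 'joints': array([-1.5084,  0.3135,  1.4984, -0.    ,  1.331 , -0.2234]), 'dq': array([-0.0007, -0.0006, -0.0003, -0.0018, -0.0006, -0.0001]), 'tau': array([ -0.0011, -41.2267, -25.9743,  -0.0002,   0.0042,  -0.    ]), 'eef_pos': array([ 147.9782, -503.4709,  241.734 ]), 'ee_rot': array([-0.0006,  0.9898,  0.1424,  0.    ]), 'force': array([-0.2123, -0.5514, -1.1702]), 'wrist_torque': array([ 0.0032, -0.0512,  0.0033]), 'grip_width': 1.0019968814838702} 11.0
side {'fov_y': 46.18661972486099, 'cx': 279.37184076633207, 'cy': 202.39372884245998, 'camera_from_world': array([[ -0.692 ,  -0.7219,  -0.0051, 420.1541],
       [ -0.4073,   0.3962,  -0.8229, 295.6529],
       [  0.596 ,  -0.5673,  -0.5682, 670.7823],
       [  0.    ,   0.    ,   0.    ,   1.    ]])}
top {'fov_y': 53.47472685229758, 'cx': 273.61388194441975, 'cy': 204.84445534561246, 'camera_from_world': array([[   0.0171,   -0.9995,    0.0256,  -22.4936],
       [  -0.9927,   -0.0201,   -0.1188,  574.6211],
       [   0.1193,   -0.0233,   -0.9926, 1003.9752],
       [   0.    ,    0.    ,    0.    ,    1.    ]])}
```

View pics/top0.png

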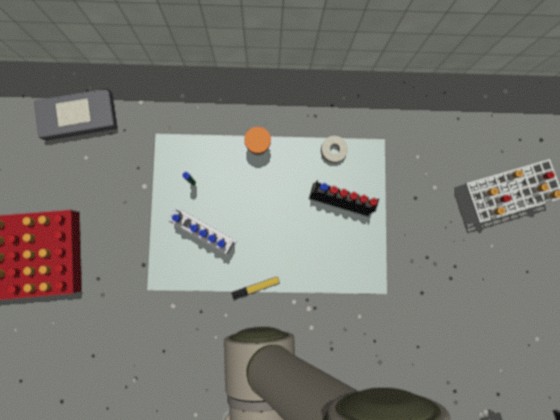

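View pics/side0.png

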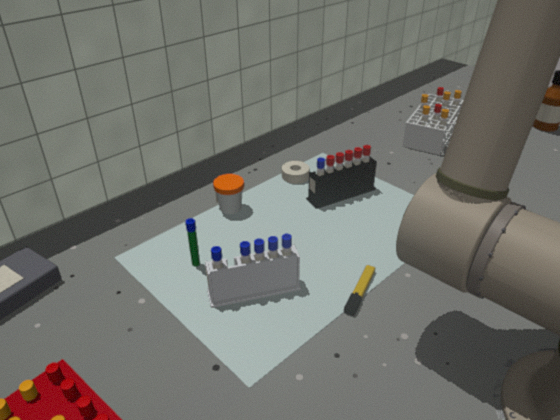

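The top view shows the black rack with its blue cap at about (324,188), next to five reds. In the white rack the caps start at (177,217) and the gap follows. A green tube with a blue cap stands alone at (188,177). The side view agrees: the stray is at (321,162) and the gap is near (230,250).

```bash
cat > h.py <<'E'
import numpy as np, cv2
from rig import ctrl
def cam(n):
    i=ctrl.camera_info(n); return i,210/np.tan(np.radians(i["fov_y"]/2)),np.array(i["camera_from_world"])
def ray(n,u,v):
    i,f,T=cam(n); d=np.array([(u-i["cx"])/f,(v-i["cy"])/f,1.]); 
    if n=="wrist":
        a=d[:2].copy(); th=np.hypot(*a); d=np.array([*(a/th*np.sin(th)),np.cos(th)]) if th>0 else d
    R=T[:3,:3]; return -R.T@T[:3,3], R.T@d
def plane(n,u,v,z):
    o,d=ray(n,u,v); return o+d*(z-o[2])/d[2]
def proj(n,p):
    i,f,T=cam(n); q=T[:3,:3]@p+T[:3,3]
    if n=="wrist":
        r=np.hypot(q[0],q[1]); th=np.arctan2(r,q[2]); return np.array([i["cx"]+f*th*q[0]/r,i["cy"]+f*th*q[1]/r])
    return np.array([i["cx"]+f*q[0]/q[2],i["cy"]+f*q[1]/q[2]])
def blobs(im,col,amin=8):
    hsv=cv2.cvtColor(im,cv2.COLOR_RGB2HSV); h,s,v=cv2.split(hsv)
    m=((h>108)&(h<130)&(s>140)&(v>60)) if col=="blue" else (((h<6)|(h>174))&(s>150)&(v>60))
    n,l,st,c=cv2.connectedComponentsWithStats(m.astype(np.uint8))
    return [(c[k].round(1),st[k].tolist()) for k in range(1,n) if st[k,4]>=amin]
E
python3 - <<'E'
from h import *
np.set_printoptions(precision=1,suppress=True)
for n in("top","side"):
    im=cv2.imread(f"pics/{n}0.png")[:,:,::-1].copy()
    for c in("blue","red"):
        for ce,st in blobs(im,c):
            print(n,c,ce,st,plane(n,*ce,105)[:2], plane(n,*ce,100)[:2])
    
im=cv2.imread("pics/top0.png"); cv2.imwrite("pics/topz.png",cv2.resize(im[165:265,160:390],None,fx=3.4,fy=3.4,interpolation=cv2.INTER_CUBIC))
E
```

```text
top blue [186.3 175.7] [183, 173, 7, 7, 30] [630.7 194.4] [631.6 195.3]
top blue [323.9 187. ] [320, 184, 9, 7, 45] [ 610.9 -127.1] [ 611.7 -127.8]
top blue [176.  217.7] [173, 215, 7, 6, 32] [532.2 213.8] [532.6 214.8]
top blue [193.5 227.9] [190, 226, 8, 6, 33] [509.5 172.8] [509.8 173.7]
top blue [202.8 233. ] [199, 230, 8, 7, 37] [498.2 151.1] [498.4 151.9]
top blue [211.5 238.1] [208, 236, 8, 6, 34] [486.9 130.9] [487.1 131.5]
top blue [220.9 243.4] [218, 241, 7, 6, 31] [475.2 109. ] [475.3 109.5]
top red [548.7 175. ] [544, 172, 10, 6, 42] [ 651.3 -664.2] [ 652.3 -667.7]
top red [333.6 190. ] [330, 187, 9, 7, 43] [ 604.3 -149.9] [ 605.1 -150.7]
top red [343.4 193.1] [340, 190, 8, 7, 41] [ 597.4 -172.9] [ 598.2 -173.9]
top red [353.4 196.1] [350, 193, 8, 7, 41] [ 590.8 -196.4] [ 591.6 -197.4]
top red [363.1 198.9] [360, 196, 7, 7, 38] [ 584.7 -219.1] [ 585.4 -220.3]
top red [505.6 198.2] [501, 196, 10, 5, 38] [ 593.3 -557.3] [ 594.1 -560.2]
top red [373. 202.] [369, 199, 8, 7, 40] [ 577.9 -242.3] [ 578.5 -243.6]
top red [ 37.4 254.4] [0, 211, 75, 88, 5107] [443.1 520.9] [443.1 5
[... 443 characters left out ...]
 [508.3 174.3]
side blue [216.  253.1] [211, 247, 10, 14, 117] [525.6 220. ] [530.5 216.6]
side red [439.8  90.4] [438, 87, 5, 8, 31] [ 642.6 -649.6] [ 648.7 -661.3]
side red [437.5 107.6] [435, 104, 6, 8, 36] [ 584.6 -542.9] [ 590.1 -553.6]
side red [366.3 149.3] [364, 145, 6, 10, 49] [ 573.5 -234. ] [ 578.9 -241.6]
side red [357.7 151.6] [355, 148, 7, 9, 51] [ 580.1 -212.2] [ 585.6 -219.6]
side red [348.4 154.4] [346, 150, 6, 10, 54] [ 586.3 -187.9] [ 591.8 -195.2]
side red [339.3 156.9] [336, 153, 8, 10, 55] [ 592.9 -165.4] [ 598.4 -172.4]
side red [330.  159.4] [327, 155, 7, 10, 53] [ 599.6 -143. ] [ 605.3 -149.8]
side red [ 60.4 397.6] [5, 360, 117, 60, 3752] [445.3 514.5] [449.5 514. ]
```

View pics/topz.png

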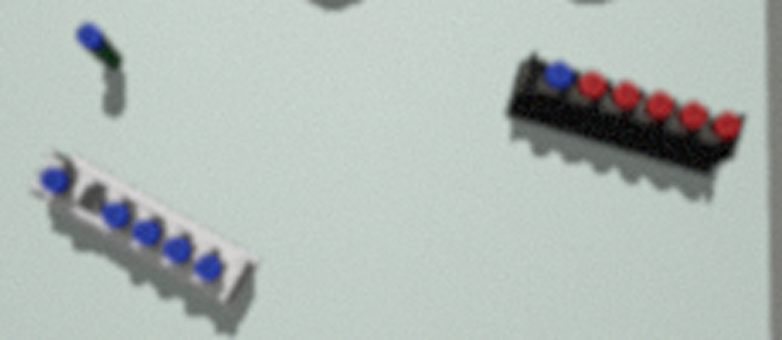

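Run:
```python
from h import *
np.set_printoptions(precision=1,suppress=True)
# triangulate top-view and side-view rays, per cap
def tri(t,s):
    A=[];b=[]
    for n,p in(("top",t),("side",s)):
        o,d=ray(n,*p); d/=np.linalg.norm(d); P=np.eye(3)-np.outer(d,d); A.append(P); b.append(P@o)
    return np.linalg.lstsq(np.vstack(A),np.hstack(b),rcond=None)[0]
B=[((323.9,187),(320.5,162.4)),((333.6,190),(330,159.4)),((343.4,193.1),(339.3,156.9)),((353.4,196.1),(348.4,154.4)),((363.1,198.9),(357.7,151.6)),((373,202),(366.3,149.3))]
W=[((176,217.7),(216,253.1)),((193.5,227.9),(244.5,247.8)),((202.8,233),(258.5,245.3)),((211.5,238.1),(272.2,242.4)),((220.9,243.4),(285.8,239.1))]
for nm,L,k,q in(("black",B,[0,1,2,3,4,5],0),("white",W,[0,2,3,4,5],1)):
    P=np.array([tri(*x) for x in L]); print(nm,P.tolist() and P)
    k=np.array(k); G=np.c_[np.ones(len(k)),k]; c=np.linalg.lstsq(G,P,rcond=None)[0]
    print("pitch",np.linalg.norm(c[1]),"target",c[0]+q*c[1],"resid",np.abs(P-G@c).max(0))
i=cv2.imread("pics/top0.png")
for p in((521,193.5,75),(521,193.5,110)): print(proj("top",np.array(p)),proj("side",np.array(p)))
```

```text
black [[ 612.3 -127.8   98.5]
 [ 605.4 -150.6   99.6]
 [ 598.7 -173.6   99.4]
 [ 592.3 -197.2   99. ]
 [ 585.7 -220.2   99.7]
 [ 579.2 -243.4   99.2]]
pitch 24.07708188217179 target [ 612.1 -127.6   99. ] resid [0.2 0.2 0.5]
white [[532.7 215.2  97.8]
 [509.6 173.6  98.8]
 [498.5 152.1  98.4]
 [487.  131.4  99.6]
 [475.6 109.7 101. ]]
pitch 23.987413944468706 target [521.2 194.4  98.1] resid [0.2 0.3 0.9]
[187.  223.7] [231.6 260.9]
[184.3 222.6] [230.3 244.8]
```

Call:
{"method": "apply_moves", "body": {"commands": [[0,0,0,-2,0],[0,0,0,-2,0],[0,0,0,-2,0],[0,0,0,0,0],[0,0,0,0,0]]}}

```text
time_s: 0.52
eef_pos: [148.0, -503.8, 302.6]
ee_rot: [0.0, 0.99, 0.142, -0.0]
force: [1.4, -0.9, -1.0]
grip_width: 0.3
```

Call:
{"method": "apply_moves", "body": {"commands": [[0,1.5,-0.6,0,0],[0,3,-1.25,0,0],[0,3,-1.25,0,0],[0,3,-1.25,0,0],[0,3,-1.25,0,0],[0,3,-1.25,0,0],[0,3,-1.25,0,0],[0,3,-1.25,0,0],[0,3,-1.25,0,0],[0,3,-1.25,0,0]]}}

```text
time_s: 1.35
eef_pos: [388.8, -308.1, 301.0]
ee_rot: [-0.001, 0.99, 0.142, -0.001]
force: [0.3, -0.8, -0.3]
grip_width: -0.005
```

Run:
```python
from h import *
s=ctrl.sense(); print(s, ctrl.tip_extent)
```

```text
{'time_s': 1.35, 'joints': array([-9.06716149e-01,  2.12532716e-01,  1.47492584e+00, -3.89150403e-05,
        1.45632667e+00,  3.78335207e-01]), 'dq': array([ 0.81098475,  0.1733125 , -0.21585389,  0.00281564,  0.03633301,
        0.80626798]), 'tau': array([-4.71680582e+00, -3.95323706e+01, -2.56791687e+01,  1.42329623e-02,
        5.46926551e-02, -1.07441403e+00]), 'eef_pos': array([ 388.83710559, -308.13184932,  301.02223291]), 'ee_rot': array([-9.41096126e-04,  9.89810162e-01,  1.42389051e-01, -5.62632953e-04]), 'force': array([ 0.29992983, -0.83161561, -0.26213407]), 'wrist_torque': array([-0.04976451, -0.04349498, -0.0074503 ]), 'grip_width': -0.004660929552315727} 11.0
```

Call:
{"method": "apply_moves", "body": {"commands": [[0,3,-1.25,0,0],[0,3,-1.25,0,0],[0,3,-1.25,0,0],[0,3,-1.25,0,0],[0,3,-1.25,0,0],[0,3,-1.25,0,0],[0,3,-1.25,0,0],[0,3,-1.25,0,0],[0,1.6,-0.8,0,0],[0,0.9,-0.4,0,0],[0,0,0,0,0],[0,0,0,0,0]]}}

```text
time_s: 2.35
eef_pos: [610.2, -127.9, 301.5]
ee_rot: [-0.0, 0.99, 0.142, -0.001]
force: [0.2, -0.7, -0.3]
grip_width: -0.0
```

```bash
cat > look.py <<'E'
from h import *
import sys
np.set_printoptions(precision=1,suppress=True)
s=ctrl.sense(); print(s["eef_pos"],s["ee_rot"],s["time_s"])
im=ctrl.capture("wrist"); t=sys.argv[1]
cv2.imwrite(f"pics/wrist{t}.png",im[:,:,::-1])
for c in("blue","red"):
    for ce,st in blobs(im,c,15):
        print(c,ce,st,plane("wrist",*ce,108)[:2])
p=s["eef_pos"]; print("tip pix",proj("wrist",p-[0,0,11]),"axis@110",proj("wrist",np.array([p[0],p[1],110])))
E
python3 look.py 1
```

```text
[ 610.2 -127.9  301.5] [-0.   1.   0.1 -0. ] 2.35
blue [ 34.2 101. ] [27, 96, 18, 14, 150] [637.2 187.8]
blue [ 15.3 174.5] [8, 168, 17, 15, 162] [538.  209.6]
blue [278.  183.9] [269, 174, 18, 19, 242] [ 614.5 -125.5]
blue [ 35.9 198.4] [28, 191, 17, 16, 176] [515.8 168. ]
blue [ 46.8 210.7] [39, 203, 18, 17, 170] [504.7 147.8]
blue [ 58.3 223.1] [51, 216, 17, 16, 164] [493.6 127.4]
blue [ 70.1 235.9] [63, 228, 17, 17, 160] [482.1 107.5]
red [297.5 196.5] [289, 189, 17, 16, 212] [ 607.5 -148.5]
red [316.6 208.2] [309, 201, 16, 16, 202] [ 601.1 -171.4]
red [335.2 219.8] [328, 212, 15, 16, 188] [ 594.5 -194.6]
red [352.8 231. ] [345, 224, 16, 15, 181] [ 587.9 -217.7]
red [369.5 241.4] [362, 234, 15, 15, 163] [ 581.5 -240.5]
red [543.7 277.8] [536, 272, 14, 13, 91] [ 598.3 -547.1]
tip pix [278.5 273.1] axis@110 [279.1 188.9]
```

View pics/wrist1.png

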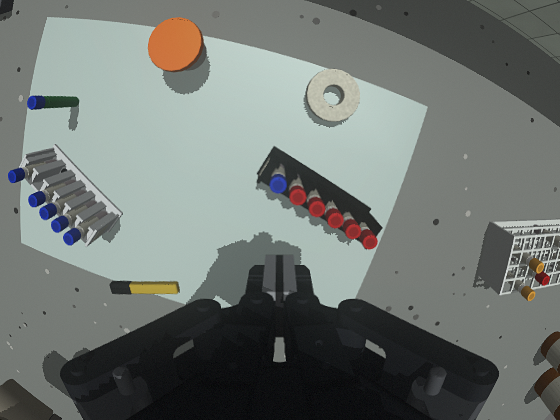

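The wrist view shows the stray cap at (278,184), with the tool axis at cap height projecting to (279,189). The wrist camera therefore differs from the fixed cameras by about 3 mm. I'll check where the shut fingertips really end before going down.

Run:
```python
from h import *
np.set_printoptions(precision=1,suppress=True)
p=ctrl.sense()["eef_pos"]; tx=np.array([.9594,.2819,0]); ty=np.array([.2819,-.9594,0])
for e in(0,5,11,18,24):
    print(e,[proj("wrist",p-[0,0,e]+a*tx) for a in(-11,0,11)], proj("wrist",p-[0,0,e]+11*tx+8*ty))
i=ctrl.camera_info("wrist"); T=i["camera_from_world"]; print("cam pos",-T[:3,:3].T@T[:3,3])
im=ctrl.capture("side"); 
cv2.imwrite("pics/side1.png",im[:,:,::-1])
for e in(0,11,24): print(proj("side",p-[0,0,e]))
w=cv2.imread("pics/wrist1.png"); cv2.imwrite("pics/w1z.png",cv2.resize(w[160:310,200:360],None,fx=4,fy=4,interpolation=cv2.INTER_CUBIC))
x=cv2.imread("pics/side1.png"); u,v=proj("side",p).astype(int); print(u,v)
cv2.imwrite("pics/s1z.png",cv2.resize(x[max(0,v-80):v+100,u-90:u+90],None,fx=3.3,fy=3.3,interpolation=cv2.INTER_CUBIC))
```

```text
0 [array([279.2, 305. ]), array([279.2, 285.2]), array([279.2, 264. ])] [297.1 263.9]
5 [array([279.2, 299.4]), array([279.2, 280. ]), array([279.2, 259.1])] [296.6 259.1]
11 [array([279.2, 293.1]), array([279.2, 274. ]), array([279.2, 253.7])] [296.  253.7]
18 [array([279.2, 286.2]), array([279.2, 267.6]), array([279.2, 247.9])] [295.3 247.8]
24 [array([279.3, 280.6]), array([279.2, 262.4]), array([279.2, 243.2])] [294.8 243.2]
cam pos [ 682.6 -107.2  432.2]
[326.3  69.7]
[326.   75.3]
[325.7  81.9]
326 69
```

View pics/w1z.png

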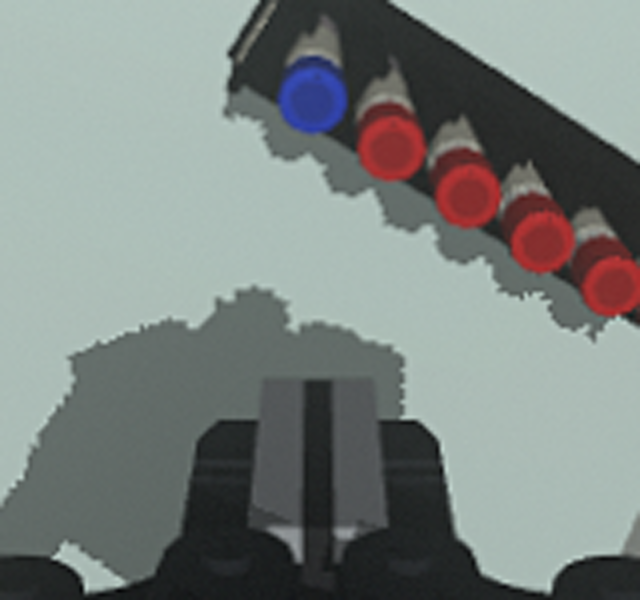

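View pics/s1z.png

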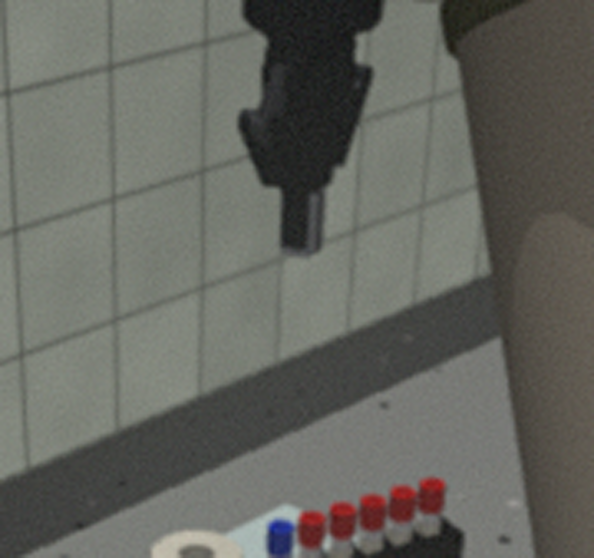

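The fingertip ends at row 254.5 in the picture against a predicted 253.7, so the 11 mm tip extent holds with the jaws shut. I'll come partway down and look again.

Call:
{"method": "apply_moves", "body": {"commands": [[0,0.2,0,1,0],[0,0,0,2,0],[0,0,0,2.5,0],[0,0,0,2.5,0],[0,0,0,1.5,0],[0,0,0,0.5,0],[0,0,0,0,0],[0,0,0,0,0]]}}

```text
time_s: 3.12
eef_pos: [612.7, -127.4, 203.1]
ee_rot: [0.0, 0.99, 0.142, 0.001]
force: [-0.6, -0.7, 0.6]
grip_width: -0.006
```

```bash
python3 look.py 2
python3 - <<'E'
import cv2
w=cv2.imread("pics/wrist2.png"); cv2.imwrite("pics/w2z.png",cv2.resize(w[160:310,200:360],None,fx=4,fy=4,interpolation=cv2.INTER_CUBIC))
E
```

```text
[ 612.7 -127.4  203.1] [0.  1.  0.1 0. ] 3.1167
blue [277. 215.] [265, 201, 24, 28, 510] [ 615.9 -124.9]
blue [  2.8 237.3] [0, 231, 8, 14, 78] [514.2 134.2]
blue [ 10.2 256. ] [1, 247, 21, 21, 268] [496.  124.3]
blue [ 24.7 271.8] [15, 262, 21, 22, 284] [485.1 103.5]
red [304.  230.9] [293, 217, 23, 28, 491] [ 609.7 -147.6]
red [329.4 245.5] [319, 232, 23, 27, 484] [ 603.7 -169.9]
red [353.9 259.8] [344, 246, 22, 28, 450] [ 597.5 -192.9]
red [386.1 278.6] [367, 259, 40, 39, 758] [ 588.4 -226. ]
tip pix [279.1 274. ] axis@110 [279.1 220.8]
```

View pics/w2z.png

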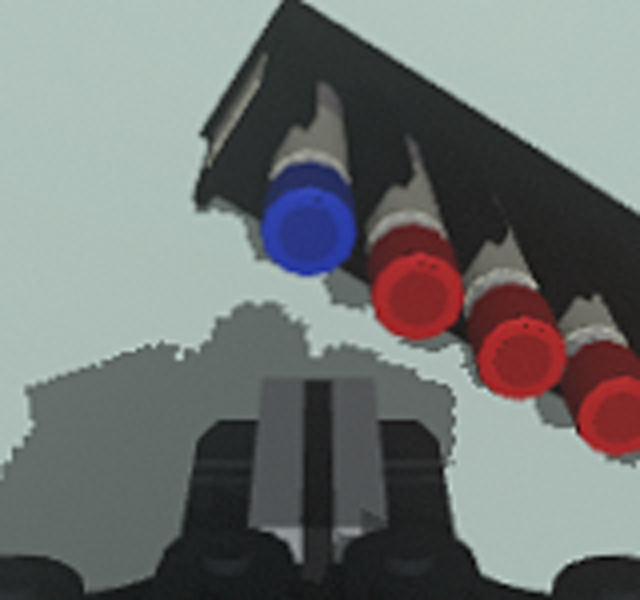

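Call:
{"method": "apply_moves", "body": {"commands": [[0,0.1,-0.1,0.5,0],[0,0,0,1.5,0],[0,0,0,1.5,0],[0,0,0,0.3,0],[0,0,0,0,0],[0,0,0,0,0]]}}

```text
time_s: 3.67
eef_pos: [613.7, -125.8, 165.2]
ee_rot: [0.0, 0.99, 0.142, 0.001]
force: [0.3, 0.5, 0.8]
grip_width: 0.002
```

```bash
python3 look.py 3
python3 - <<'E'
import cv2
w=cv2.imread("pics/wrist3.png"); cv2.imwrite("pics/w3z.png",cv2.resize(w[160:310,200:360],None,fx=4,fy=4,interpolation=cv2.INTER_CUBIC))
E
```

```text
[ 613.7 -125.8  165.2] [0.  1.  0.1 0. ] 3.6667
blue [278.7 234.5] [265, 218, 28, 34, 752] [ 616.5 -124.7]
blue [  6.1 289.1] [0, 279, 16, 24, 251] [488.8  98.3]
red [309.4 251.9] [296, 235, 28, 34, 725] [ 610.6 -146.7]
red [373.  287.9] [324, 252, 101, 73, 2547] [ 596.5 -198. ]
tip pix [279. 274.] axis@110 [279.  240.3]
```

View pics/w3z.png

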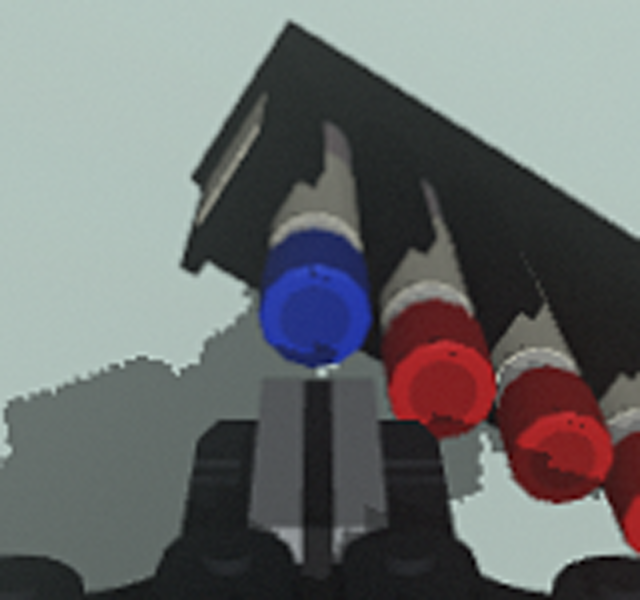

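The cap-top centre is at (279,238.5) and the axis at (279,240.3), so it is about 1.3 mm off by the wrist view and about 2.5 mm off by the fixed cameras, on either side of the present position. I'll go down to 141 mm and hold.

Call:
{"method": "apply_moves", "body": {"commands": [[0,0,0,1,0],[0,0,0,1,0],[0,0,0,0.4,0],[0,0,0,0,0],[0,0,0,0,0],[0,0,0,0,0],[0,0,0,0,0],[0,0,0,0,0],[0,0,0,0,0],[0,0,0,0,0],[0,0,0,0,0],[0,0,0,0,0]]}}

```text
time_s: 4.72
eef_pos: [613.3, -125.7, 140.3]
ee_rot: [0.0, 0.99, 0.142, 0.0]
force: [-0.3, 0.5, 0.0]
grip_width: 0.001
```

Run:
```python
from h import *
im=ctrl.capture("side"); cv2.imwrite("pics/side4.png",cv2.resize(im[80:230,220:420,::-1],None,fx=4,fy=4,interpolation=cv2.INTER_CUBIC))
print(ctrl.sense()["eef_pos"])
```

```text
[ 613.28827912 -125.69109558  140.31053254]
```

View pics/side4.png

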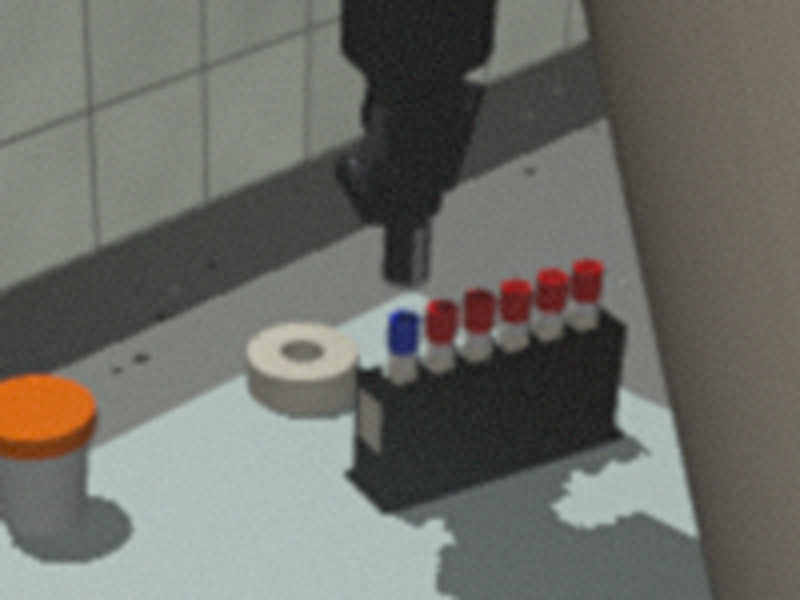

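The side view shows the fingertips, centred near column 407 of the enlargement, above the blue cap at column 404 with a clear gap. I'll hold there to complete about 2 s and then rise.

Call:
{"method": "apply_moves", "body": {"commands": [[0,0,0,0,0],[0,0,0,0,0],[0,0,0,0,0],[0,0,0,0,0],[0,0,0,0,0],[0,0,0,0,0],[0,0,0,0,0],[0,0,0,0,0],[0,0,0,0,0],[0,0,0,0,0],[0,0,0,0,0],[0,0,0,0,0]]}}

```text
time_s: 5.77
eef_pos: [613.3, -125.7, 140.3]
ee_rot: [-0.0, 0.99, 0.142, -0.0]
force: [0.1, -0.2, -0.9]
grip_width: -0.0
```

Call:
{"method": "apply_moves", "body": {"commands": [[0,0,0,0,0],[0,0,0,0,0],[0,0,0,0,0],[0,0,0,-1,0],[0,0,0,-2,0],[0,0,0,-3,0],[0,0,0,-3,0],[0,0,0,-3,0],[0,0,0,-2.5,0],[0,0,0,-1.5,0],[0,0,0,0,0],[0,0,0,0,0]]}}

```text
time_s: 6.77
eef_pos: [613.3, -125.7, 300.9]
ee_rot: [0.0, 0.99, 0.142, 0.001]
force: [0.0, -0.2, 0.9]
grip_width: -0.003
```

Call:
{"method": "apply_moves", "body": {"commands": [[0,0.3,-1.3,0,0],[0,0,-3.2,0,0],[0,0,-3.2,0,0],[0,0,-3.2,0,0],[0,0,-3.2,0,0],[0,0,-3.2,0,0],[0,0,-3.2,0,0],[0,0,-3.2,0,0],[0,0,-3.2,0,0],[0,0,-3.2,0,0],[0,0,-2,0,0],[0,0,-1.2,0,0]]}}

```text
time_s: 7.77
eef_pos: [520.6, 197.4, 299.2]
ee_rot: [-0.0, 0.99, 0.144, -0.001]
force: [0.6, -0.1, 0.6]
grip_width: -0.003
```

Call:
{"method": "apply_moves", "body": {"commands": [[0,0,0,0,0],[0,0,0,0,0],[0,0,0,0,0]]}}

```text
time_s: 8.02
eef_pos: [522.5, 193.7, 299.9]
ee_rot: [0.0, 0.99, 0.142, -0.0]
force: [-0.3, -0.0, 0.1]
grip_width: -0.002
```

```bash
python3 look.py 5
python3 - <<'E'
import cv2
w=cv2.imread("pics/wrist5.png"); cv2.imwrite("pics/w5z.png",cv2.resize(w[130:280,200:360],None,fx=4,fy=4,interpolation=cv2.INTER_CUBIC))
E
```

```text
[522.5 193.7 299.9] [ 0.   1.   0.1 -0. ] 8.0167
blue [306.8  82.5] [299, 75, 17, 16, 215] [633.4 198.1]
blue [260.5 172.1] [253, 164, 16, 17, 222] [534.4 216.7]
blue [532.6 193.3] [523, 186, 16, 16, 126] [ 614.9 -119.3]
blue [294.1 204.2] [286, 196, 17, 17, 212] [511.8 174.5]
blue [309.8 219. ] [302, 209, 16, 19, 214] [501.  153.9]
blue [325.5 234. ] [318, 223, 16, 20, 212] [489.7 132.5]
blue [340.1 247.9] [332, 237, 16, 19, 183] [478.7 111.5]
red [ 39.3 161.7] [0, 97, 88, 143, 7801] [478.6 485.8]
red [548.8 212.8] [536, 198, 24, 31, 261] [ 601.4 -167.2]
tip pix [278.8 274.1] axis@110 [279.1 189.8]
```

View pics/w5z.png

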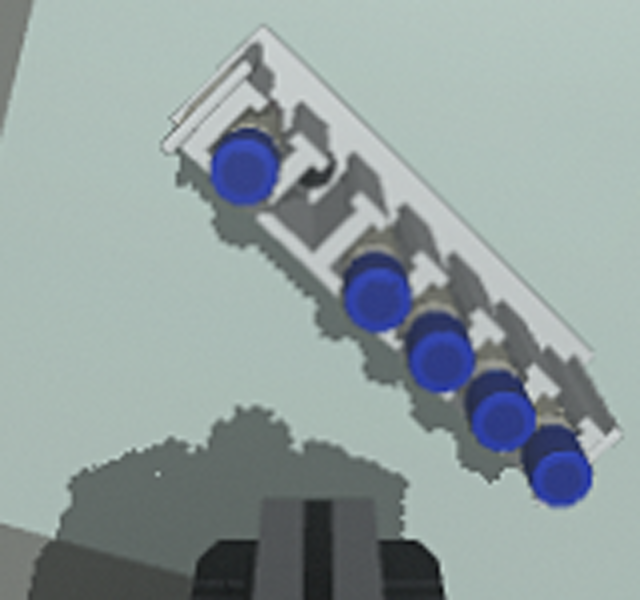

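The wrist view shows caps at (260.5,172) and (294,204) on either side of the empty slot. Their midpoint is (523.1,195.6), against (521.1,193.8) from the fixed cameras. I'll take (522.5,194.7).

Call:
{"method": "apply_moves", "body": {"commands": [[0,0,-0.1,1,0],[0,0,0,2,0],[0,0,0,2.5,0],[0,0,0,2.5,0],[0,0,0,2,0],[0,0,0,1.5,0],[0,0,0,1,0],[0,0,0,0,0],[0,0,0,0,0]]}}

```text
time_s: 8.82
eef_pos: [522.2, 195.3, 175.3]
ee_rot: [0.0, 0.99, 0.142, -0.0]
force: [0.5, -0.9, 0.7]
grip_width: -0.002
```

```bash
python3 look.py 6
python3 - <<'E'
import cv2
w=cv2.imread("pics/wrist6.png"); cv2.imwrite("pics/w6z.png",cv2.resize(w[160:310,200:360],None,fx=4,fy=4,interpolation=cv2.INTER_CUBIC))
E
```

```text
[522.2 195.3 175.3] [ 0.   1.   0.1 -0. ] 8.8167
blue [326.4  64.3] [313, 52, 27, 26, 546] [633.2 198.4]
blue [252.4 207.3] [240, 195, 26, 26, 545] [534.4 216.7]
blue [326.6 270.5] [292, 236, 86, 71, 1850] [504.9 156.3]
red [  7.5 192.6] [0, 100, 27, 179, 2330] [488.7 419.8]
tip pix [279.3 274. ] axis@110 [279.4 234.5]
```

View pics/w6z.png

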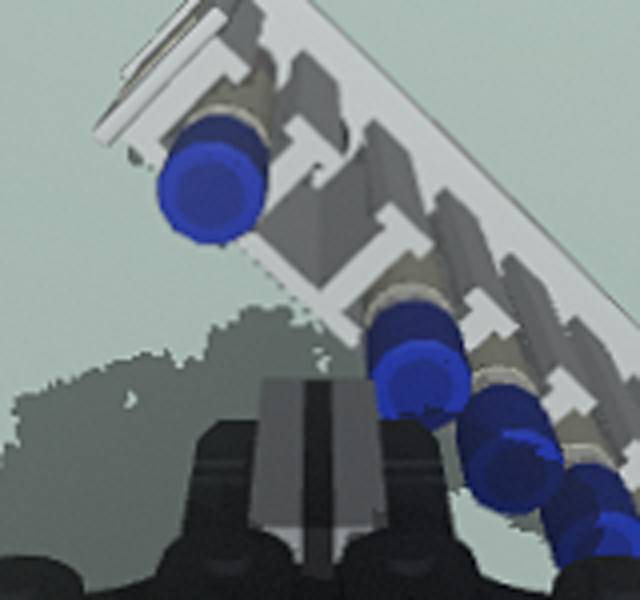

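The neighbouring cap tops are at (253,208) and (305,256). Their midpoint is (279,232) against the axis at (279.4,234.5), so it is within about 2 mm. I'll descend and hold.

Call:
{"method": "apply_moves", "body": {"commands": [[0,0,0,1.2,0],[0,0,0,1.4,0],[0,0,0,0.8,0],[0,0,0,0,0],[0,0,0,0,0],[0,0,0,0,0],[0,0,0,0,0],[0,0,0,0,0],[0,0,0,0,0],[0,0,0,0,0],[0,0,0,0,0],[0,0,0,0,0]]}}

```text
time_s: 9.87
eef_pos: [522.0, 195.6, 141.4]
ee_rot: [-0.0, 0.99, 0.142, 0.0]
force: [0.3, -0.1, -0.9]
grip_width: -0.004
```

Run:
```python
from h import *
im=ctrl.capture("side"); cv2.imwrite("pics/side7.png",cv2.resize(im[170:320,150:350,::-1],None,fx=4,fy=4,interpolation=cv2.INTER_CUBIC))
print(ctrl.sense()["eef_pos"])
```

```text
[522.00834924 195.61119345 141.31559271]
```

View pics/side7.png

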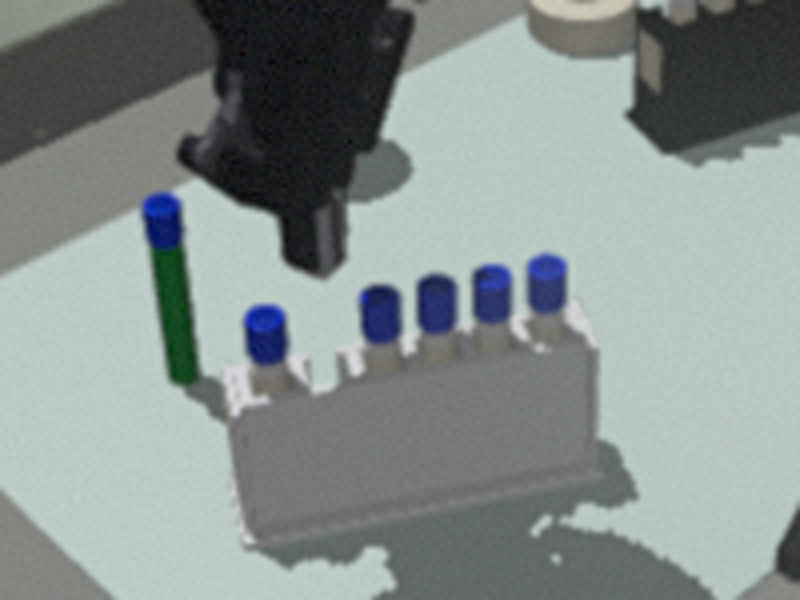

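The fingertips are above the gap, at column 315 of the enlargement between the caps at 265 and 380, and nothing is touched. I'll hold, then rise about 10 cm above pointing height.

Call:
{"method": "apply_moves", "body": {"commands": [[0,0,0,0,0],[0,0,0,0,0],[0,0,0,0,0],[0,0,0,0,0],[0,0,0,0,0],[0,0,0,0,0],[0,0,0,0,0],[0,0,0,0,0],[0,0,0,0,0],[0,0,0,0,0],[0,0,0,0,0],[0,0,0,0,0]]}}

```text
time_s: 10.92
eef_pos: [522.0, 195.6, 141.3]
ee_rot: [0.0, 0.99, 0.142, 0.0]
force: [-0.3, -0.1, 0.9]
grip_width: -0.0
```

Call:
{"method": "apply_moves", "body": {"commands": [[0,0,0,0,0],[0,0,0,0,0],[0,0,0,0,0],[0,0,0,-1,0],[0,0,0,-2,0],[0,0,0,-2.5,0],[0,0,0,-2.5,0],[0,0,0,-1.5,0],[0,0,0,-0.5,0],[0,0,0,0,0],[0,0,0,0,0],[0,0,0,0,0]]}}

```text
time_s: 11.92
eef_pos: [521.6, 195.5, 240.1]
ee_rot: [0.0, 0.99, 0.142, -0.001]
force: [0.0, 0.7, -0.5]
grip_width: -0.003
```

Run:
```python
from h import *
np.set_printoptions(precision=3,suppress=True)
im=ctrl.capture("side"); cv2.imwrite("pics/side8.png",im[:,:,::-1])
for c in("blue","red"): print(c,[tuple(b[0]) for b in blobs(im,c)])
s=ctrl.sense(); print(s["eef_pos"],s["dq"],s["force"],s["time_s"])
```

```text
blue [(np.float64(320.5), np.float64(162.4)), (np.float64(190.3), np.float64(224.5)), (np.float64(285.9), np.float64(238.8)), (np.float64(272.3), np.float64(242.7)), (np.float64(258.6), np.float64(245.3)), (np.float64(244.5), np.float64(247.8)), (np.float64(216.0), np.float64(253.1))]
red [(np.float64(439.8), np.float64(90.6)), (np.float64(437.6), np.float64(107.5)), (np.float64(366.3), np.float64(149.3)), (np.float64(357.6), np.float64(151.7)), (np.float64(348.5), np.float64(154.5)), (np.float64(339.5), np.float64(156.7)), (np.float64(329.9), np.float64(159.4)), (np.float64(60.4), np.float64(397.6))]
[521.63  195.506 240.08 ] [ 0.001 -0.002 -0.005 -0.001  0.     0.001] [ 0.196 -0.373  0.037] 11.9667
```

View pics/side8.png

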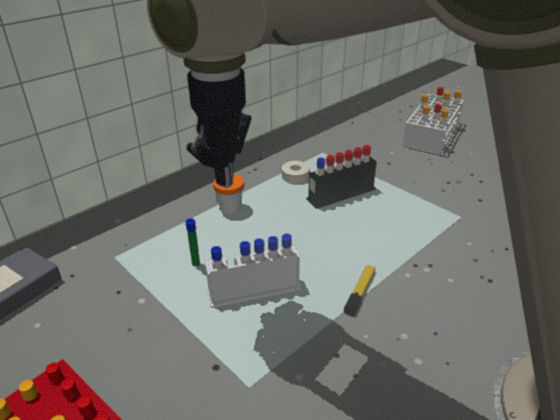

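All caps sit at the same pixels as at the start, to within 0.3 px. The hand is at rest with its tips about 12 cm above the caps.

```bash
python3 -c "
from rig import ctrl
print(ctrl.finish_job())"
```

```text
the job is handed in; nothing more can be done
None
```

I pointed at both places in the order asked and handed the job in at about 12 s; no verdict is reported.

- **Stray tube:** With the jaws shut, I came straight down over the blue cap at the end of the black rack, at about (613, -126). The fingertips held about 19 mm above the cap for about 2 s, then went straight back up.
- **Empty place:** I then came straight down over the second place of the white rack, at about (522, 195). The fingertips held about 20 mm above the level of the caps beside it for about 2 s. I then drew the hand up about 10 cm, which left the tips about 12 cm above the caps.

**Last checks:** In the last side picture every cap was within 0.3 pixels of where it started. The measured force stayed at sensor noise, below about 2 N, and the arm was at rest.

**Disagreement:** The wrist camera and the two fixed cameras placed the stray cap 3–4 mm apart and the empty place about 3 mm apart. I aimed between them, so the pointing should be within about 2–3 mm of each centre.

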